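# Set the end stop of a log-spiking jig and bring the log up to it

### The arm

A 6-joint arm with a two-finger parallel gripper is mounted at the origin on the work surface. World frame = base frame: x ahead of the robot, y to its left, z up, the work surface at z = 0. Lengths are in m, angles in rad, forces in N, time in s.
With the tool pointing down it reaches from about 0.35 to 0.775 m from the base axis. Payload 5.5 kg.
Tool frame: the origin (TCP) lies at the very end of the fingers, on their centre line; the grasp point (between the pads) lies 19 mm behind it; z points along the fingers, y is the line along which they close (so a half turn about z gives the same grasp; the last joint's range is limited). The gripper opens to 85 mm and grips with 20 to 120 N. Pads are 22 mm wide; open, the fingers measure 114 mm over their backs; the gripper's body (76 mm by 85 mm) begins 54 mm behind the grasp point. The pads swing forward as they close: fully open they stand 13 mm farther back than shut.
Start: joints at [-1.427, 0.313, 0.046, 1.304, 0, 1.431], TCP at [0.161, -0.552, 0.231] pointing down, gripper open.
Joint ranges: [-2.76, 2.76], [-0.86, 1.69], [-1.03, 1.26], [-2.2, 2.34], [-1.47, 1.5], [-3.14, 3.14]. Speed limits (rad/s): [2.57, 2.57, 3.14, 3.14, 3.14, 3.14].

### API

Orientations are given as a unit quaternion [w, x, y, z].
In Python, from workcell import get_state, read_camera, calibration, hand_in gives the robot as it stands.
- The arm moves only by the tool drive_tool, never from a script. Its argument "deltas" is a list that holds one entry, the list of rows, each a list of 7 numbers: the closure in counts, from 0 (fully open) to 255 (shut), then the shift along the tool's x, y, z in m, then the turn, a rotation vector about the tool's x, y, z in degrees. A call has 1 to 12 rows; each row is the pose to reach, as a shift and turn from the pose commanded when the call began, along the tool's axes at that moment; what a row does not reach only later rows make up. A row lasts 1/8 s, in which the tool goes at most 62.5 mm and 10.7 degrees, less where a joint would pass 70% of its speed; a pose out of reach is approached as far as the arm can. A call with a gripper value outside its range is refused whole. The fingers move at their own pace and stop on an object; "newtons" is the grip in N (left out, the last holds). Time passes only in rows, so rows that repeat a pose let the fingers close. It gives the time, the measured TCP pose, the force, the opening and the grip force at its end, in the units of the state.
- get_state(): the state, without advancing time (a new reading comes with each control period).
- read_camera(name): name is "side" or "top"; returns (picture, depth): 480x640x3 uint8, red, green, blue; 480x640 float32, m along the optical axis (not along the pixel's ray), 0 where there is no reading.
- calibration(name): a dict with "mtx" (3x3 intrinsics, pixels), "world_from_camera" (4x4, takes a point from camera to world coordinates). Camera axes: x right, y up, looking along -z (the intrinsics and any distortion apply to the point x, -y, -z); pixel columns grow to the right and rows downward; lengths in m; the calibration is good to about 2 mm. A picture is of the moment at which its call begins. calibration takes no time and is no camera call.
- hand_in(): hands the job in; it is judged then, once.
The state is a dict: "clock": time; "joint_pos": joint angles; "qvel": joint speeds; "tau": joint torques, N m; "tcp_pos": TCP position; "orientation": TCP orientation; "wrist_force": force on the tool from outside, world axes, zero at the start; "ft_torque": the same for the moment, N m; "finger_gap": finger opening in m; "grip_force": force on a finger pad.
Only numpy, scipy, OpenCV 4.12 (cv2) and the standard library are available. Lean on these libraries where they do the work, as an engineer would, in place of code of your own. Each camera call takes 0.05 s, during which the arm holds its last target. There are 200 camera calls.

### The job

Change the log-spiking jig over to short logs: push the end stop along its rail, towards the log, until it clicks into the short-log groove, the last of the three and the one nearest the log, and leave it there. Then push the log along the trough until its end rests against the stop, without knocking the stop out of its groove. Only push, with the outside of the fingers: grip and lift nothing, and leave the other things on the bench where they are.

Things in the scene. Friction and masses are not known exactly. Their poses are not given: they have to be found in the camera images.
- jig: The log-spiking jig, fixed on the bench: green base plate 300 x 560 x 8 mm with, along its y axis, a V trough of 60 mm angle iron, y = -290 to +250 mm, upper edges at x = -46 and +46 mm, 72 mm above the bench. Origin on the bench under the trough's middle line; x points across, away from the robot, y along the trough from the log towards the stop, z up.
- spike_bar (a point): Middle of the jig's hinged bar with five spikes, parked tipped back and up behind the trough, not used here. With its arms and brackets it fills the space behind jig x = +140 mm, within 95 mm of jig y = 0, up to 320 mm high.
- stop (a joint): Travel of the end stop along its rail, m: 0 at the outer end, growing as it moves towards the log (jig -y), 0.165 at the rail's end. Grooves at 0.020, 0.070 and 0.120 (short logs). Sliding takes about 3 N; a sprung ball drops in over the last 5 mm before a groove's centre (the force dips) and draws the stop to the centre; leaving a groove takes about 17 N. May start in or between grooves.
- stop_back (a point): Middle of the outer face of the end stop (the face away from the log), 94 mm above the bench: the place to push, towards jig -y. The stop is a plate 70 mm wide across the trough, 12 mm thick, from 75 to 111 mm above the bench, fixed to a shoe 50 mm long that straddles the rail behind the trough.
- stop_face (a point): Middle of the end stop's log-side face, 94 mm above the bench; it lies at jig x = 0, y = 0.220 m less the stop's travel.
- short_groove (a point): Middle of the short-log groove at the top of the rail (60 mm above the bench): of the three cross grooves, 13 mm wide and 50 mm apart, the nearest to the log. The rail is 20 mm wide, at jig x = +78 mm, from y = +30 to +260 mm. The stop's ball is in the middle of the shoe, 6 mm behind the log-side face, and stands over this point when seated.
- log: Short mushroom log, brown with white patches, a cylinder 90 mm in diameter and 200 mm long, about 0.75 kg, lying in the trough. Origin in its middle, 94 mm above the bench; its y axis runs along the log, towards the stop. Sliding it along the trough takes about 4 to 9 N.
- log_head (a point): Centre of the log's end that faces the stop.
- log_tail (a point): Centre of the log's other end, the one to push.
- mushroom_a: Loose bystander: a picked shiitake 56 mm across and 40 mm high, standing on the jig's base plate in front of the trough, near the stop. Origin: foot of its stem.
- mushroom_b: Loose bystander: a picked shiitake 48 mm across and 36 mm high, standing on the jig's base plate behind the trough, beside the log. Origin: foot of its stem.
- screwdriver: Loose bystander: a screwdriver lying on the jig's base plate in front of the trough, along it.
- brush: Loose bystander: a hand brush lying on the bench at the right.
- sprayer: Loose bystander: a clear bottle 72 mm across and 190 mm high on the bench to the right of the jig. Origin: centre of its foot.
- cup: Loose bystander: a steel cup 72 mm across and 80 mm high on the bench to the left of the jig. Origin: centre of its foot.

How it is judged:
By the outcome, as a careful person would: the job done as asked, in the order asked, and still so for the second after the job is handed in, with the robot touching nothing.
It also fails if it takes over 61 s, if anything falls off the work surface, if the arm or the gripper's body presses on something with over 40 N, if the wrist force passes 120 N, or if a joint passes its speed limit or range.

## Working session

There is one attempt and no reset: what is moved stays moved. The work goes in short steps, Python scripts to look and compute and a tool call to move; the robot and the scene stay as the last step left them, time stands still between calls to the robot, and variables do not carry over. Pictures are saved under pics/ and viewed, at most 10 in all, crops included, and the job is handed in when it is done.

Besides the shell and the picture viewer there is one more tool, called after ">>>" as a command line: name --argument value ..., lists and objects as JSON in quotes. drive_tool: Moves the arm, as the interface text tells. Its arguments: {"type":"object","properties":{"deltas":{"type":"array","items":{"type":"array","items":{"type":"array","items":{"type":"number"}}}},"newtons":{"type":"number"}},"required":["deltas"]}

```bash
mkdir -p pics; cat > h.py <<'E'
import numpy as np, cv2
from workcell import *
def snap(n,f):
    p,d=read_camera(n); np.savez('pics/'+f+'.npz',p=p,d=d); cv2.imwrite('pics/'+f+'.png',p[:,:,::-1]); return p,d
def world(n,u,v,d):
    "pixel + depth -> world"
    c=calibration(n);K=np.array(c['mtx']);T=np.array(c['world_from_camera'])
    u,v,d=map(np.asarray,(u,v,d))
    P=np.stack([(u-K[0,2])/K[0,0]*d,-(v-K[1,2])/K[1,1]*d,-d],-1)
    return P@T[:3,:3].T+T[:3,3]
def onplane(n,u,v,z):
    o=np.array(calibration(n)['world_from_camera'])[:3,3]
    r=world(n,u,v,np.ones_like(np.asarray(u,float)))-o
    return o+r*((z-o[2])/r[...,2])[...,None]
E
python3 - <<'E'
from h import *
for n in('top','side'):
    snap(n,n+'0'); c=calibration(n); print(n,c)
print(get_state())
E
```

```text
top {'mtx': array([[482.99444852,   0.        , 312.015489  ],
       [  0.        , 482.99444852, 242.54567   ],
       [  0.        ,   0.        ,   1.        ]]), 'world_from_camera': array([[-2.47568309e-02,  9.90832000e-01, -1.32812074e-01,
         4.03159277e-01],
       [-9.99689107e-01, -2.49312666e-02,  3.49647812e-04,
        -2.15746685e-02],
       [-2.96473097e-03,  1.32779440e-01,  9.91141176e-01,
         1.28573270e+00],
       [ 0.00000000e+00,  0.00000000e+00,  0.00000000e+00,
         1.00000000e+00]])}
side {'mtx': array([[515.92837948,   0.        , 314.41183165],
       [  0.        , 515.92837948, 235.44916301],
       [  0.        ,   0.        ,   1.        ]]), 'world_from_camera': array([[-0.99196816,  0.10241048, -0.07423789,  0.47963919],
       [-0.12607568, -0.75318612,  0.64561257,  0.88146613],
       [ 0.01020254,  0.64978671,  0.76004812,  1.18442373],
       [ 0.        ,  0.        ,  0.        ,  1.        ]])}
{'clock': 0.1, 'joint_pos': array([-1.42660954e+00,  3.13928991e-01,  4.51127945e-02,  1.30360243e+00,
        1.16578944e-05,  1.43117749e+00]), 'qvel': array([-9.90059941e-06, -1.95222574e-03,  1.60023279e-03,  4.70804783e-04,
       -2.44062161e-04, -1.51304896e-04]), 'tau': array([ 3.94123985e-03, -4.81724203e+01,  2.99245369e+01,  1.26667757e-02,
       -6.58216163e-05,  4.65390031e-06]), 'tcp_pos': array([ 0.16092543, -0.55155746,  0.2305042 ]), 'orientation': array([-8.11160792e-04,  9.89948354e-01,  1.41427005e-01,  3.97628630e-06]), 'wrist_force': array([ 0.51063475, -0.46396729,  0.41224183]), 'ft_torque': array([ 0.02639684, -0.00545751,  0.00933001]), 'grip_force': 0.0, 'finger_gap': 0.08557985665531677}
```

View pics/top0.png

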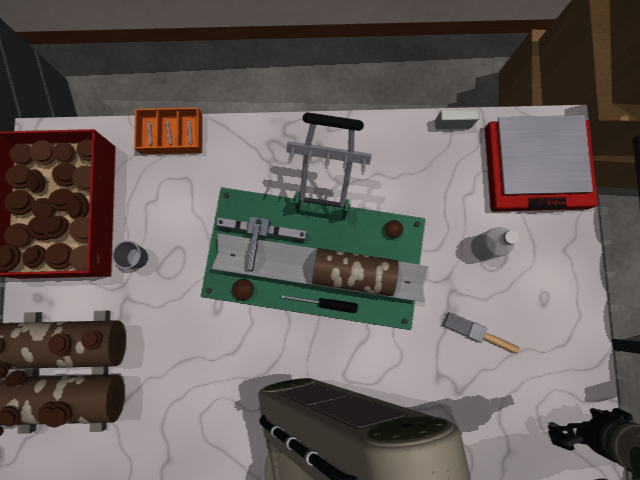

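View pics/side0.png

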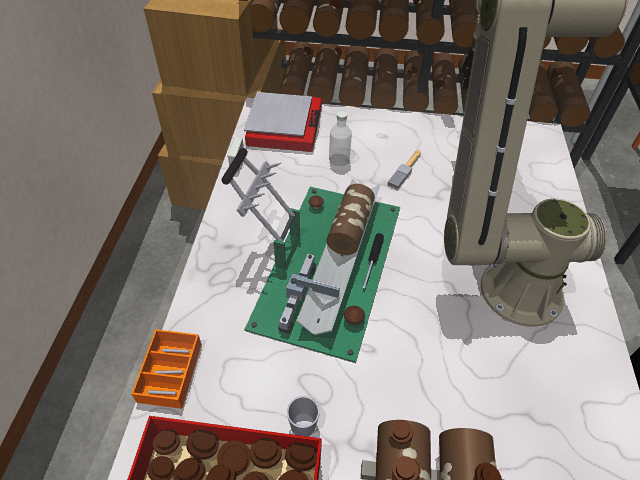

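The top view shows the green plate with corners about (222,188), (425,218), (411,329) and (202,296). The stop plate is at (254,245), the rail runs from (218,222) to (305,238), and the log covers u 315–398 at v≈271. Next I'll measure these.

```bash
cat >> h.py <<'E'
def cloud(f,n):
    z=np.load('pics/'+f+'.npz'); v,u=np.mgrid[:480,:640]; return z['p'],world(n,u,v,z['d'].astype(float))
E
python3 - <<'E'
from h import *
p,W=cloud('top0','top'); hsv=cv2.cvtColor(p,cv2.COLOR_RGB2HSV)
g=(hsv[...,0]>60)&(hsv[...,0]<90)&(hsv[...,1]>80)&(abs(W[...,2]-.008)<.012)
v,u=np.nonzero(g); P=onplane('top',u,v,.008)
r=cv2.minAreaRect(P[:,:2].astype(np.float32)); B=cv2.boxPoints(r); print(r,B)
e=[B[1]-B[0],B[2]-B[1]]; y=max(e,key=np.linalg.norm); y=y/np.linalg.norm(y)
if y[1]<0:y=-y
x=np.array([y[1],-y[0]]); o=np.array(r[0])
print('yaw',np.degrees(np.arctan2(x[1],x[0])),'x',x,'y',y)
np.savez('jig.npz',o=o,x=x,y=y)
J=np.stack([(W[...,:2]-o)@x,(W[...,:2]-o)@y,W[...,2]],-1)
def rep(n,m): print(n,m.sum(),np.percentile(J[m],[1,50,99],axis=0).round(3).tolist())
X,Y,Z=J[...,0],J[...,1],J[...,2]
rep('stop',(abs(X)<.045)&(Y>0.02)&(Y<.24)&(Z>.095)&(Z<.13))
rep('shoe',(X>.06)&(X<.1)&(Y>0)&(Y<.28)&(Z>.068)&(Z<.13))
rep('rail',(X>.06)&(X<.1)&(Y>0)&(Y<.28)&(Z>.05)&(Z<.066))
rep('log',(abs(X)<.03)&(Y<.05)&(Z>.118)&(Z<.16))
rep('trough',(abs(X)<.06)&(Y<.3)&(Z>.03)&(Z<.08))
br=(hsv[...,0]<14)&(hsv[...,1]>90)
rep('mA',br&(X<-.05)&(X>-.2)&(Y>.05)&(Y<.28)&(Z>.02)&(Z<.1))
rep('mB',br&(X>.06)&(X<.2)&(Y<-.05)&(Y>-.28)&(Z>.02)&(Z<.1))
rep('scr',(X>-.15)&(X<-.06)&(Y<.12)&(Z>.016)&(Z<.06))
E
```

```text
((0.5359517335891724, -0.025103062391281128), (0.5561633110046387, 0.2980436384677887), 79.71577453613281) [[ 0.33967778 -0.27211204]
 [ 0.63293314 -0.32532218]
 [ 0.73222566  0.22190592]
 [ 0.43897033  0.27511606]]
yaw -10.284221 x [ 0.9839343  -0.17853124] y [0.17853124 0.9839343 ]
stop 204 [[-0.044, 0.142, 0.097], [-0.001, 0.148, 0.11], [0.044, 0.155, 0.115]]
shoe 81 [[0.06, 0.124, 0.081], [0.065, 0.147, 0.087], [0.07, 0.173, 0.094]]
rail 4 [[0.062, 0.123, 0.055], [0.065, 0.124, 0.059], [0.069, 0.124, 0.062]]
log 1236 [[-0.03, -0.205, 0.119], [-0.012, -0.107, 0.134], [0.008, -0.009, 0.142]]
trough 4193 [[-0.059, -0.288, 0.031], [-0.011, 0.087, 0.052], [0.057, 0.248, 0.074]]
mA 321 [[-0.138, 0.143, 0.037], [-0.114, 0.166, 0.045], [-0.089, 0.191, 0.053]]
mB 214 [[0.083, -0.215, 0.032], [0.102, -0.195, 0.04], [0.123, -0.177, 0.046]]
scr 1057 [[-0.149, -0.529, 0.016], [-0.118, -0.377, 0.021], [-0.061, 0.062, 0.059]]
```

```bash
python3 - <<'E'
from h import *
j=np.load('jig.npz');o,x,y=j['o'],j['x'],j['y']
for f,n in(('top0','top'),('side0','side')):
    p,W=cloud(f,n)
    J=np.stack([(W[...,:2]-o)@x,(W[...,:2]-o)@y,W[...,2]],-1)
    X,Y,Z=J[...,0],J[...,1],J[...,2]
    def rep(n,m): 
        if m.sum(): print(n,m.sum(),np.percentile(J[m],[1,50,99],axis=0).round(3).tolist())
    print(f)
    rep('rail',(X>.045)&(X<.1)&(Y>0)&(Y<.3)&(Z>.052)&(Z<.068))
    rep('stop+arm',(X>-.08)&(X<.048)&(Y>0.02)&(Y<.24)&(Z>.104)&(Z<.13))
    rep('shoe',(X>.045)&(X<.1)&(Y>0)&(Y<.28)&(Z>.07)&(Z<.1))
    rep('trough edges R',(abs(X)<.08)&(Y>-.28)&(Y<-.23)&(Z>.066)&(Z<.08))
    rep('trough edges L',(abs(X)<.08)&(Y>.19)&(Y<.25)&(Z>.066)&(Z<.08))
    rep('trough valley',(abs(X)<.08)&(Y>.19)&(Y<.25)&(Z<.036)&(Z>.02))
    rep('log',(abs(X)<.06)&(Y<.05)&(Y>-.26)&(Z>.085)&(Z<.16))
    rep('logtop',(abs(X)<.06)&(Y<.05)&(Y>-.26)&(Z>.135)&(Z<.16))
    rep('high',(X>0.0)&(X<.3)&(Y<.2)&(Y>-.2)&(Z>.16)&(Z<.4))
# stop outer/inner faces by y histogram at stop top
p,W=cloud('top0','top')
j=slice(210,285)
import sys
im=cv2.resize(np.load('pics/top0.npz')['p'][205:305,195:435],None,fx=3.3,fy=3.3,interpolation=cv2.INTER_CUBIC)
cv2.imwrite('pics/crop0.png',im[:,:,::-1])
E
```

```text
top0
rail 346 [[0.045, 0.03, 0.053], [0.052, 0.119, 0.059], [0.061, 0.256, 0.066]]
stop+arm 231 [[-0.063, 0.142, 0.104], [-0.009, 0.148, 0.11], [0.046, 0.155, 0.115]]
shoe 187 [[0.045, 0.124, 0.079], [0.058, 0.145, 0.087], [0.07, 0.173, 0.096]]
trough edges R 140 [[-0.075, -0.279, 0.066], [0.005, -0.255, 0.07], [0.016, -0.232, 0.075]]
trough edges L 164 [[-0.075, 0.191, 0.066], [-0.064, 0.22, 0.069], [0.017, 0.248, 0.075]]
trough valley 150 [[-0.039, 0.191, 0.022], [-0.027, 0.223, 0.032], [0.039, 0.249, 0.036]]
log 2504 [[-0.059, -0.205, 0.106], [-0.025, -0.107, 0.134], [0.014, -0.009, 0.142]]
logtop 1019 [[-0.051, -0.205, 0.135], [-0.03, -0.108, 0.137], [-0.009, -0.009, 0.143]]
high 2284 [[0.162, -0.092, 0.167], [0.216, -0.002, 0.251], [0.271, 0.089, 0.315]]
side0
rail 328 [[0.045, 0.032, 0.053], [0.053, 0.183, 0.059], [0.069, 0.26, 0.067]]
stop+arm 218 [[-0.062, 0.142, 0.104], [-0.009, 0.152, 0.11], [0.046, 0.159, 0.114]]
shoe 177 [[0.045, 0.127, 0.071], [0.06, 0.161, 0.087], [0.073, 0.179, 0.096]]
trough edges R 40 [[-0.072, -0.279, 0.066], [-0.067, -0.264, 0.07], [0.019, -0.23, 0.077]]
trough edges L 150 [[-0.073, 0.19, 0.066], [0.007, 0.221, 0.07], [0.018, 0.25, 0.075]]
trough valley 129 [[-0.036, 0.192, 0.025], [-0.024, 0.227, 0.033], [0.042, 0.25, 0.036]]
log 1633 [[-0.059, -0.204, 0.087], [-0.026, -0.078, 0.132], [0.015, -0.002, 0.142]]
logtop 564 [[-0.049, -0.203, 0.135], [-0.028, -0.098, 0.137], [-0.007, -0.005, 0.143]]
high 1492 [[0.163, -0.087, 0.164], [0.216, 0.011, 0.251], [0.271, 0.094, 0.315]]
```

View pics/crop0.png

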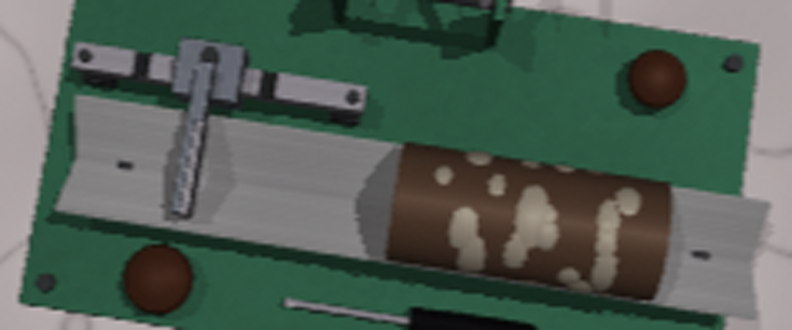

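Measured with the trough midline at plate x = -0.029, so the jig origin is world ≈ (0.507, -0.020) and yaw is -10.3°. The stop's travel is about 0.078, between the middle and short grooves. Its outer face is at jig y ≈ 0.155, and the log tail is at y ≈ -0.205. Rail ends, log length and heights all agree with the given sizes. I'll move with the fingers shut and tool x along jig +y.

>>> drive_tool --deltas '[[[255,0.036,-0.037,0,0,0,-6.35],[255,0.071,-0.073,0,0,0,-12.7],[255,0.107,-0.11,0,0,0,-19.04],[255,0.142,-0.147,0,0,0,-25.4],[255,0.178,-0.183,0,0,0,-31.7],[255,0.214,-0.22,0,0,0,-38.1],[255,0.249,-0.257,0,0,0,-44.4],[255,0.285,-0.293,0,0,0,-50.8],[255,0.32,-0.33,0,0,0,-57.1],[255,0.356,-0.367,0,0,0,-63.46],[255,0.356,-0.367,0,0,0,-63.46]]]'

```text
clock: 1.48
tcp_pos: [0.4007, -0.0971, 0.231]
orientation: [-0.0, 0.765, 0.644, 0.0]
wrist_force: [0.5, 0.1, -0.2]
finger_gap: -0.0001
grip_force: 0.0
```

```bash
cat >> h.py <<'E'
def tool_in_jig():
    from scipy.spatial.transform import Rotation as R
    j=np.load('jig.npz');x,y=j['x'],j['y'];o=j['o']-.029*x
    s=get_state();q=s['orientation'];M=R.from_quat([*q[1:],q[0]]).as_matrix();t=s['tcp_pos']
    print('t',s['clock'],'jig',((t[:2]-o)@x).round(4),((t[:2]-o)@y).round(4),t[2].round(4),'gap',s['finger_gap'])
    e=lambda v:np.degrees(np.arctan2(v[1],v[0])).round(2)
    print('tool x ang - jig y ang',e(M[:2,0])-e(y),'z',M[:,2].round(3),'F jig',s['wrist_force'][:2]@x,s['wrist_force'][:2]@y,s['wrist_force'][2])
    return t,M,o,x,y
def goto(a,b,z):
    t,M,o,x,y=tool_in_jig(); w=np.array([*(o+a*x+b*y),z]); print('delta tool',((w-t)@M).round(4))
E
python3 -c "
from h import *
goto(0,.195,.2)"
```

```text
t 1.475 jig -0.0913 -0.095 0.231 gap -6.880590768755748e-05
tool x ang - jig y ang 0.39999877929687955 z [-0.     0.001 -1.   ] F jig 0.43427949358147 0.18144444576045932 -0.17093058851329027
delta tool [0.2893 0.0933 0.0311]
```

>>> drive_tool --deltas '[[[255,0.05,0.016,0,0,0,0.1],[255,0.1,0.033,0,0,0,0.2],[255,0.15,0.05,0,0,0,0.4],[255,0.2,0.066,0,0,0,0.4],[255,0.25,0.083,0,0,0,0.4],[255,0.29,0.0933,0.03,0,0,0.4],[255,0.29,0.0933,0.07,0,0,0.4],[255,0.29,0.0933,0.11,0,0,0.4],[255,0.29,0.0933,0.14,0,0,0.4],[255,0.29,0.0933,0.151,0,0,0.4],[255,0.29,0.0933,0.151,0,0,0.4]]]'

```text
clock: 2.85
tcp_pos: [0.5434, 0.1678, 0.0799]
orientation: [-0.0, 0.77, 0.638, -0.001]
wrist_force: [0.0, 0.3, 0.5]
finger_gap: 0.0002
grip_force: 0.0
```

```bash
python3 -c "
from h import *
tool_in_jig(); p,d=snap('side','side1')
snap('top','top1')
cv2.imwrite('pics/crop1.png',cv2.resize(p[220:360,220:400],None,fx=4,fy=4)[:,:,::-1])"
```

```text
t 2.85 jig 0.0018 0.1911 0.0799 gap 0.00023686090348533744
tool x ang - jig y ang -0.470001220703125 z [-0.001 -0.    -1.   ] F jig -0.030770629950781572 0.3438717713886305 0.48784976247434697
```

View pics/crop1.png

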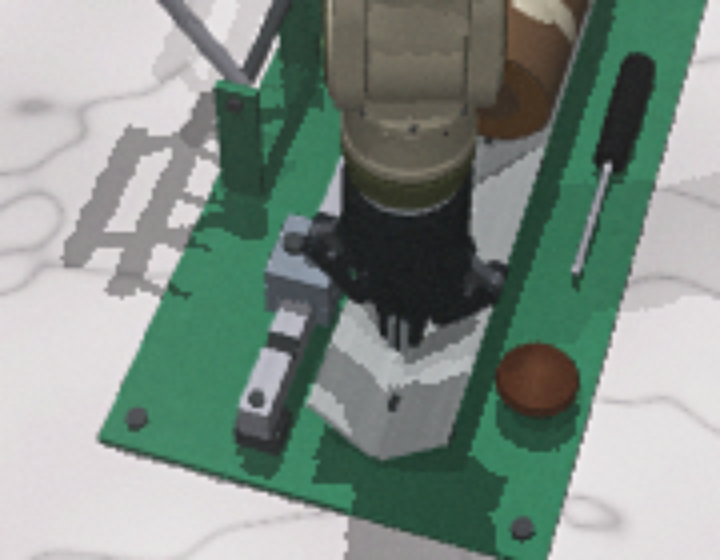

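The crop shows the shut fingers at (400,330), outside the stop with its shoe at (300,260) and in line with the trough. Next is the push.

>>> drive_tool --deltas '[[[255,-0.008,0,0,0,0,0],[255,-0.015,0,0,0,0,0],[255,-0.02,0,0,0,0,0],[255,-0.024,0,0,0,0,0],[255,-0.027,0,0,0,0,0],[255,-0.03,0,0,0,0,0],[255,-0.033,0,0,0,0,0],[255,-0.036,0,0,0,0,0]]]'

```text
clock: 3.95
tcp_pos: [0.5373, 0.1348, 0.0804]
orientation: [-0.001, 0.769, 0.639, 0.001]
wrist_force: [0.4, 5.7, 0.0]
finger_gap: -0.0004
grip_force: 3.0
```

>>> drive_tool --deltas '[[[255,-0.003,0,0,0,0,0],[255,-0.006,0,0,0,0,0],[255,-0.009,0,0,0,0,0],[255,-0.012,0,0,0,0,0],[255,-0.015,0,0,0,0,0],[255,-0.018,0,0,0,0,0],[255,-0.02,0,0,0,0,0],[255,-0.022,0,0,0,0,0]]]'

```text
clock: 4.95
tcp_pos: [0.5334, 0.1131, 0.0804]
orientation: [-0.001, 0.769, 0.639, 0.001]
wrist_force: [0.6, 5.8, 0.1]
finger_gap: 0.0001
grip_force: 2.8
```

```bash
python3 -c "
from h import *
tool_in_jig(); p,W=None,None
snap('top','top2');p,W=cloud('top2','top')
j=np.load('jig.npz');x,y=j['x'],j['y'];o=j['o']-.029*x
X,Y,Z=(W[...,:2]-o)@x,(W[...,:2]-o)@y,W[...,2]
for m in ((X>.066)&(X<.1)&(Y>0)&(Y<.28)&(Z>.075)&(Z<.1),(X>-.034)&(X<-.022)&(Y>0)&(Y<.28)&(Z>.1)&(Z<.12),(abs(X)<.02)&(Y<.05)&(Y>-.26)&(Z>.13)&(Z<.16)): print(m.sum(),np.percentile(Y[m],[1,50,99]).round(4) if m.any() else 0)
"
```

```text
t 4.95 jig 0.0018 0.1355 0.0804 gap 0.00013621195420556026
tool x ang - jig y ang -0.3200012207031193 z [ 0.001  0.003 -1.   ] F jig -0.46232967535564257 5.801212453209198 0.09806535401231087
193 [0.0929 0.1101 0.1369]
26 [0.1117 0.118  0.1236]
1400 [-0.2054 -0.1069 -0.0087]
```

>>> drive_tool --deltas '[[[255,-0.0015,0,0,0,0,0],[255,-0.003,0,0,0,0,0],[255,-0.004,0,0,0,0,0]]]'

```text
clock: 5.38
tcp_pos: [0.5325, 0.1086, 0.0804]
orientation: [-0.0, 0.77, 0.639, 0.001]
wrist_force: [1.8, 4.5, -0.8]
finger_gap: -0.0
grip_force: 2.5
```

>>> drive_tool --deltas '[[[255,-0.001,0,0,0,0,0]]]'

```text
clock: 5.5
tcp_pos: [0.5323, 0.1075, 0.0804]
orientation: [-0.0, 0.77, 0.639, 0.001]
wrist_force: [1.6, 3.1, 0.4]
finger_gap: 0.0001
grip_force: 2.2
```

>>> drive_tool --deltas '[[[255,-0.001,0,0,0,0,0]]]'

```text
clock: 5.62
tcp_pos: [0.532, 0.1059, 0.0804]
orientation: [0.0, 0.77, 0.638, 0.0]
wrist_force: [1.2, 3.1, -0.4]
finger_gap: 0.0002
grip_force: 1.4
```

>>> drive_tool --deltas '[[[255,-0.001,0,0,0,0,0]]]'

```text
clock: 5.75
tcp_pos: [0.5315, 0.1043, 0.0803]
orientation: [0.0, 0.77, 0.638, -0.0]
wrist_force: [0.6, -0.1, -0.3]
finger_gap: 0.0002
grip_force: 0.0
```

>>> drive_tool --deltas '[[[255,0,0,0,0,0,0],[255,0,0,0,0,0,0]]]'

```text
clock: 6.0
tcp_pos: [0.5311, 0.1043, 0.0801]
orientation: [0.0, 0.77, 0.638, -0.001]
wrist_force: [0.3, 0.4, 0.2]
finger_gap: -0.0001
grip_force: 0.0
```

```bash
cat >> h.py <<'E'
def look(f):
    snap('top',f);p,W=cloud(f,'top')
    j=np.load('jig.npz');x,y=j['x'],j['y'];o=j['o']-.029*x
    X,Y,Z=(W[...,:2]-o)@x,(W[...,:2]-o)@y,W[...,2]
    for m in ((X>.066)&(X<.1)&(Y>0)&(Y<.28)&(Z>.075)&(Z<.1),(X>-.034)&(X<-.022)&(Y>0.05)&(Y<.28)&(Z>.1)&(Z<.12),(abs(X)<.02)&(Y<.11)&(Y>-.26)&(Z>.13)&(Z<.16)): print(m.sum(),np.percentile(Y[m],[1,50,99]).round(4) if m.any() else 0)
E
python3 -c "
from h import *
tool_in_jig();look('top3')"
```

```text
t 6.0 jig 0.0011 0.1265 0.0801 gap -6.810809685475603e-05
tool x ang - jig y ang -0.43000122070311875 z [-0.001 -0.001 -1.   ] F jig 0.2573512978883586 0.40616909162508563 0.23794054894135913
209 [0.0797 0.0985 0.1259]
27 [0.0984 0.104  0.1105]
1386 [-0.205  -0.1074 -0.0087]
```

The force dropped to zero and the stop jumped about 4 mm clear of the finger, to centre y ≈ 0.105 where 0.106 was expected. It is seated, so I'll go round to the log's tail.

>>> drive_tool --deltas '[[[255,0.015,0,0,0,0,0],[255,0.03,0,0,0,0,0],[255,0.03,0,-0.04,0,0,0],[255,0.03,0,-0.09,0,0,0],[255,0.03,0,-0.13,0,0,0],[255,-0.02,0,-0.13,0,0,0],[255,-0.075,0,-0.13,0,0,0],[255,-0.13,0,-0.13,0,0,0],[255,-0.185,0,-0.13,0,0,0],[255,-0.24,0,-0.13,0,0,0],[255,-0.3,0,-0.13,0,0,0],[255,-0.3,0,-0.13,0,0,0]]]'

```text
clock: 7.55
tcp_pos: [0.476, -0.1931, 0.2102]
orientation: [0.001, 0.772, 0.636, -0.0]
wrist_force: [0.4, 0.6, 0.7]
finger_gap: 0.0
grip_force: 0.0
```

```bash
python3 -c "
from h import *
goto(0,-.24,.08)"
```

```text
t 7.55 jig -0.0 -0.176 0.2102 gap 1.624999674785111e-05
tool x ang - jig y ang -0.7100012207031199 z [ 0.    -0.001 -1.   ] F jig 0.25441865221018467 0.607081080338738 0.6771465902430318
delta tool [-0.0639  0.0007  0.1303]
```

>>> drive_tool --deltas '[[[255,-0.035,0,0,0,0,0],[255,-0.066,0,0,0,0,-0.6],[255,-0.066,0,0,0,0,-0.6],[255,-0.066,0,0.05,0,0,-0.6],[255,-0.066,0,0.1,0,0,-0.6],[255,-0.066,0,0.13,0,0,-0.6],[255,-0.066,0,0.13,0,0,-0.6],[255,-0.058,0,0.13,0,0,-0.6],[255,-0.051,0,0.13,0,0,-0.6],[255,-0.046,0,0.13,0,0,-0.6],[255,-0.041,0,0.13,0,0,-0.6],[255,-0.036,0,0.13,0,0,-0.6]]]'

```text
clock: 9.05
tcp_pos: [0.4701, -0.2274, 0.0818]
orientation: [0.002, 0.767, 0.642, -0.001]
wrist_force: [-2.2, -6.4, 1.3]
finger_gap: 0.0001
grip_force: 0.0
```

```bash
python3 -c "
from h import *
tool_in_jig();look('top4')"
```

```text
t 9.05 jig 0.0003 -0.2108 0.0818 gap 0.00013975747444260254
tool x ang - jig y ang 0.12999877929686932 z [ 0.002 -0.005 -1.   ] F jig -1.0537083444471895 -6.706157340795202 1.254137979403502
230 [0.0797 0.1015 0.1292]
25 [0.0988 0.1039 0.1105]
1314 [-0.1841 -0.0919  0.0011]
```

>>> drive_tool --deltas '[[[255,0.005,0,0,0,0,0],[255,0.012,0,0,0,0,0],[255,0.02,0,0,0,0,0],[255,0.028,0,0,0,0,0],[255,0.036,0,0,0,0,0],[255,0.044,0,0,0,0,0],[255,0.052,0,0,0,0,0],[255,0.06,0,0,0,0,0],[255,0.068,0,0,0,0,0],[255,0.075,0,0,0,0,0],[255,0.08,0,0,0,0,0],[255,0.083,0,0,0,0,0]]]'

```text
clock: 10.6
tcp_pos: [0.4849, -0.1455, 0.0817]
orientation: [0.002, 0.767, 0.642, -0.001]
wrist_force: [-1.8, -6.4, 2.6]
finger_gap: -0.0003
grip_force: 0.0
```

```bash
python3 -c "
from h import *
tool_in_jig();look('top5')"
```

```text
t 10.6 jig 0.0002 -0.1276 0.0817 gap -0.00028050217118053504
tool x ang - jig y ang 0.12999877929686932 z [ 0.002 -0.005 -1.   ] F jig -0.6815933610850727 -6.58052347242645 2.6106747478073693
230 [0.0797 0.1015 0.1293]
26 [0.0987 0.1038 0.1095]
1215 [-0.0901 -0.0031  0.0839]
```

>>> drive_tool --deltas '[[[255,0.003,0,0,0,0,0],[255,0.006,0,0,0,0,0],[255,0.008,0,0,0,0,0],[255,0.009,0,0,0,0,0]]]'

```text
clock: 11.15
tcp_pos: [0.4864, -0.1368, 0.0817]
orientation: [0.003, 0.767, 0.642, -0.001]
wrist_force: [-1.4, -7.5, 1.6]
finger_gap: -0.0001
grip_force: 0.0
```

>>> drive_tool --deltas '[[[255,0.001,0,0,0,0,0]]]'

```text
clock: 11.28
tcp_pos: [0.4866, -0.1359, 0.0817]
orientation: [0.003, 0.767, 0.642, -0.001]
wrist_force: [-1.5, -7.5, 2.5]
finger_gap: 0.0002
grip_force: 0.0
```

>>> drive_tool --deltas '[[[255,0.001,0,0,0,0,0]]]'

```text
clock: 11.4
tcp_pos: [0.4868, -0.1349, 0.0817]
orientation: [0.003, 0.767, 0.642, -0.001]
wrist_force: [-0.6, -7.0, 2.2]
finger_gap: 0.0003
grip_force: 0.0
```

>>> drive_tool --deltas '[[[255,0.001,0,0,0,0,0]]]'

```text
clock: 11.52
tcp_pos: [0.487, -0.134, 0.0817]
orientation: [0.003, 0.767, 0.642, -0.001]
wrist_force: [-1.0, -7.3, 2.8]
finger_gap: 0.0001
grip_force: 0.0
```

```bash
python3 -c "
from h import *
tool_in_jig();look('top6')"
```

```text
t 11.525 jig 0.0002 -0.1159 0.0817 gap 0.00013436158285341058
tool x ang - jig y ang 0.1099987792968733 z [ 0.002 -0.005 -1.   ] F jig 0.3163154813635973 -7.342423943167436 2.8224660898761393
228 [0.0798 0.1016 0.1293]
25 [0.0711 0.104  0.1101]
1196 [-0.0745  0.0102  0.0958]
```

>>> drive_tool --deltas '[[[255,0.001,0,0,0,0,0]]]'

```text
clock: 11.7
tcp_pos: [0.4871, -0.133, 0.0817]
orientation: [0.002, 0.767, 0.642, -0.001]
wrist_force: [-1.1, -7.4, 1.9]
finger_gap: -0.0
grip_force: 0.0
```

>>> drive_tool --deltas '[[[255,0.0007,0,0,0,0,0]]]'

```text
clock: 11.82
tcp_pos: [0.4872, -0.1325, 0.0817]
orientation: [0.003, 0.767, 0.642, -0.001]
wrist_force: [-1.8, -9.8, 2.3]
finger_gap: 0.0001
grip_force: 0.0
```

>>> drive_tool --deltas '[[[255,0.0005,0,0,0,0,0]]]'

```text
clock: 11.95
tcp_pos: [0.4872, -0.1325, 0.0817]
orientation: [0.003, 0.767, 0.642, -0.001]
wrist_force: [-2.7, -11.3, 1.0]
finger_gap: -0.0003
grip_force: 0.0
```

The force is rising while the tool stands still, so the log is against the stop. I'll back off and check.

>>> drive_tool --deltas '[[[255,-0.005,0,0,0,0,0],[255,-0.02,0,0,0,0,0],[255,-0.05,0,0,0,0,0],[255,-0.07,0,0,0,0,0],[255,-0.07,0,-0.05,0,0,0],[255,-0.07,0,-0.1,0,0,0],[255,-0.1,-0.05,-0.14,0,0,0],[255,-0.15,-0.06,-0.14,0,0,0],[255,-0.2,-0.06,-0.14,0,0,0],[255,-0.2,-0.06,-0.14,0,0,0],[255,-0.2,-0.06,-0.14,0,0,0]]]'

```text
clock: 13.32
tcp_pos: [0.3917, -0.316, 0.2199]
orientation: [-0.001, 0.767, 0.642, 0.0]
wrist_force: [0.7, 0.1, 0.8]
finger_gap: 0.0001
grip_force: 0.0
```

```bash
python3 -c "
from h import *
tool_in_jig();look('top7'); q,_=snap('side','side7')
p=np.load('pics/top7.npz')['p'][205:305,195:435]
a=cv2.resize(p,None,fx=3.3,fy=3.3,interpolation=2); b=cv2.resize(q[220:340,220:460],(792,240))
cv2.imwrite('pics/crop7.png',np.vstack([a,b])[:,:,::-1])"
```

```text
t 13.325 jig -0.061 -0.312 0.2199 gap 5.0607834871104465e-05
tool x ang - jig y ang 0.12999877929686932 z [-0.001  0.001 -1.   ] F jig 0.6526204560249554 0.18903496337059675 0.7724663874260472
227 [0.0796 0.1013 0.1296]
23 [0.0747 0.1048 0.1102]
1375 [-0.0997 -0.0011  0.0968]
```

View pics/crop7.png

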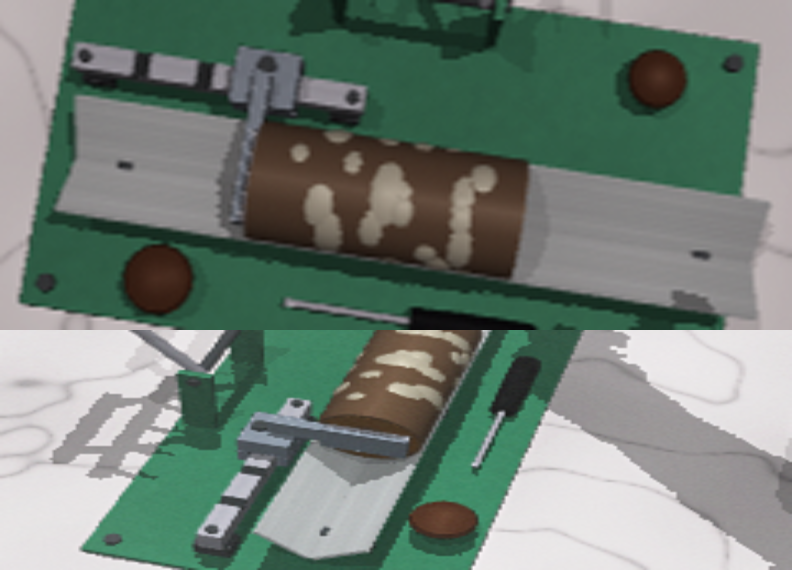

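In the crop the shoe (centre u≈267) covers the short groove, which was at 268 before. The two outer grooves are clear at 143 and 205, the log's end is against the stop plate, and nothing else in the crop has moved.

```bash
python3 -c "
from workcell import hand_in
print(hand_in())"
```

```text
the job is handed in; nothing more can be done
None
```

The stop is seated in the short-log groove and the log's end rests against it; I handed the job in at about 13 s, with the robot clear and the bystanders on the jig where they were.

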